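# Refit the return spring and push knob of the jam pump

## Robot

A 6-joint arm with a two-finger parallel gripper is mounted at the origin on a cart in front of the work surface, level with it; the furniture and walls round the work are solid. World frame = base frame: x ahead of the robot, y to its left, z up, the work surface at z = 0. Lengths are in mm, angles in rad, forces in N, time in s.
With the tool pointing down it reaches from about 400 to 925 mm from the base axis. Payload 12.5 kg.
Tool frame: the origin (TCP) lies on the mounting face of the last link; the fingertips stand 190 mm ahead of it and the grasp point (between the pads) lies 171 mm ahead of it; z points along the fingers, y is the line along which they close (so a half turn about z gives the same grasp; the last joint's range is limited). The gripper opens to 95 mm and grips with 3 to 60 N. Pads are 20 mm wide; open, the fingers measure 119 mm over their backs; the gripper's body (75 mm by 180 mm) begins 59 mm behind the grasp point.
Start: joints at [-1.369, 0.491, 1.559, -0, 1.092, -0.106], TCP at [189.371, -595.62, 404.761] pointing down, gripper open.
Joint ranges: [-3.1, 3.1], [-0.84, 2.19], [0.05, 2.79], [-1.13, 4.28], [0.06, 2.93], [-2.69, 2.69]. Speed limits (rad/s): [2.22, 2.22, 2.79, 3.14, 3.14, 3.14].

## Interface

Orientations are given as [roll, pitch, yaw] about the fixed x, y, z axes, in that order (R = Rz(yaw) Ry(pitch) Rx(roll)).
In Python, from cell import env gives the robot as it stands.
- The arm moves only by the tool carry_out, never from a script. Its argument "series" is a list of rows, each a list of 5 numbers: the shift along the tool's x, y, z in m, then the turn about the tool's z in degrees, then the opening, from 0 (shut) to 1 (fully open). A call has 1 to 20 rows; each row is the pose to reach, as a shift and turn from the pose commanded when the call began, along the tool's axes at that moment; what a row does not reach only later rows make up. A row lasts 1/8 s, in which the tool goes at most 62.5 mm and 10.7 degrees, less where a joint would pass 70% of its speed; a pose out of reach is approached as far as the arm can. A call with a gripper value outside its range is refused whole. The fingers move at their own pace and stop on an object; the grip force is fixed at half the most. Time passes only in rows, so rows that repeat a pose let the fingers close. It gives the time, the measured TCP pose, the force, the opening and the grip force at its end, in the units of the state.
- env.state(): the state, without advancing time (a new reading comes with each control period).
- env.read_camera(name): name is "side" or "top" or "wrist"; returns (picture, depth): 400x640x3 uint8, red, green, blue; 400x640 float32, mm along the optical axis (not along the pixel's ray), 0 where there is no reading.
- env.get_calibration(name): a dict with "intrinsics" (3x3 intrinsics, pixels), "cam_to_world" (4x4, takes a point from camera to world coordinates); the wrist camera has in their place "T_tool_cam" (4x4, takes a point from camera to tool coordinates, whose origin is the TCP and whose axes are the flange's). Camera axes: x right, y up, looking along -z (the intrinsics and any distortion apply to the point x, -y, -z); pixel columns grow to the right and rows downward; lengths in mm; the calibration is good to about 2 mm. A picture is of the moment at which its call begins: read the wrist's pose just before it. get_calibration takes no time and is no camera call.
- env.job_done(): hands the job in; it is judged then, once.
The state is a dict: "t": time; "joints": joint angles; "qvel": joint speeds; "tau": joint torques, N m; "eef_pos": TCP position; "tcp_rot": TCP orientation; "ft_force": force on the tool from outside, world axes, zero at the start; "moment": the same for the moment, N m; "opening": opening from 0.0 (shut) to 1.0 (fully open); "grip_force": force on a finger pad.
Only numpy, scipy, OpenCV 4.12 (cv2) and the standard library are available. Lean on these libraries where they do the work, as an engineer would, in place of code of your own. Each camera call takes 0.05 s, during which the arm holds its last target. There are 200 camera calls.

## Task

The jam pump has come back from washing: thread its return spring, tail end down, over the plunger stem - twist it a little wherever it snags, never force it - until it sits right down on the collar, and let go. Then set the push knob on the stem, press it down against the spring, turn it clockwise until it stops and let it come up into its catch, so that the knob stays on and the spring holds the plunger up. Do not crush the spring or ram the knob, and leave the red-capped jar and the brown bottle where they are.

Things in the scene. Friction and masses are not known exactly. Their poses are not given: they have to be found in the camera images.
- pump: jam pump, fixed: squat white jar, 130 mm across, with a steel lid. Origin on its axis at the worktop, z up. A thin filling nozzle points along its +y, reaches 160 mm from the axis and 112 mm above the worktop. The steel plunger stem, 20 mm in diameter, stands upright on the axis and rises from the collar in the lid
- pump_collar (a point): centre of the collar's flat top (45 mm across), on the stem's axis, 98 mm above the worktop; axes as the pump's. The spring's foot belongs on this face
- stem_end (a point): centre of the stem's bevelled end (16 mm across the flat) with the plunger down, 70 mm above the collar; axes as the pump's, NOT the stem's. The stem is forked: a slot 6 mm wide runs right across it and down from here to the collar. The stem turns only stiffly (0.08 N m) and was left at an unknown angle: the slot lies anywhere within 40 degrees either way of the pump's x axis
- plunger (a joint): lift of the plunger stem in m: 0 down (it starts there, held by its weight), 0.008 fully up, where the fitted spring holds it
- spring: steel compression spring with a blue plastic sleeve on its upper end, upright on the parts tray: 67 mm long, 24 mm inside and 30 mm outside diameter, 3 mm wire; the sleeve is 33 mm across and covers the top 22 mm. Origin at the centre of its underside, z up along it. About 0.6 N per mm, 27 mm of travel, all of it below the sleeve, which is the place to hold it
- spring_tail (a point): foot of the spring's tail, 3.5 mm from the axis: the lowest turn's end is bent inwards along the spring's +x to here and then 16 mm up inside the coils. The tail stops the spring on the stem's end unless it lies over the slot (either end of it), where it drops in and has about 8 degrees of play
- knob: black push knob, mouth down on the parts tray: 38 mm high, 47 mm along its x, 34 mm along its y, where two flat sides can be gripped; two white dots on top lie along its x. Origin at the centre of its underside, z up. Socket 23 mm in diameter, 26.5 mm deep. Fitted and let go, its underside stands 57 mm above the collar, the plunger being up
- knob_pins (a point): point on the knob's axis midway between two pins in its socket, 10.5 mm above the underside. The pins, on the knob's +x and -x, are 4 mm wide and 5 mm high, reach to 5 mm from the axis and pass down the two ends of the slot, with about 6 degrees of play; they enter it when the knob's underside is 62 mm above the collar (plunger down)
- stem_catch (a point): point on the stem's axis (plunger down) 15 mm below its end; axes as the pump's. From each end of the slot a side branch, 10.5 to 19.5 mm below the end, runs clockwise seen from above for 52 degrees of knob turn to a stop, with a notch 2.5 mm higher there for the pin. The knob can turn with its underside 43.5 (bottomed on the stem) to 46.5 mm above the collar
- red_cap_jar: small spice jar with a red cap, 38 mm across, 66 mm high; leave alone. Origin at its underside
- brown_bottle: brown glass bottle with a black cap, 47 mm across, 118 mm high; leave alone. Origin at its underside

How it is judged (in metres and radians):
On the way:
1. the spring is threaded over the stem with its lower end home on the collar, and released (z of spring in the frame of pump_collar below 0.003 m and horizontal distance between spring and pump_collar below 0.004 m and contact force between the fingers and spring below 0.05 N), for 0.2 s.
At the end, for the whole second after the job is handed in: Spring foot on the collar (3 mm in height, 4 mm of the axis); knob locked on the stem over it (underside 55.2 to 59.5 mm above the collar, within 4 mm of the axis, tilted under 7 degrees); plunger held up by more than 6 of its 8 mm; all at rest (z of spring in the frame of pump_collar below 0.003 m and horizontal distance between each of spring, knob and pump_collar below 0.004 m and value of joint plunger above 0.006 m and z of knob in the frame of pump_collar between 0.0552 and 0.0595 m and angle between knob's own z axis and vertical below 0.12 rad and linear speed of each of knob, spring below 0.02 m/s); the robot touches nothing.
It fails at once if the spring is forced or crushed: more than 30 N between spring and pump (contact force between spring and pump above 30 N).
It fails at once if the knob is rammed or forced: more than 60 N between knob and pump (contact force between knob and pump above 60 N).
It fails at once if the red-capped jar is shifted by more than 20 mm or tipped (distance of red_cap_jar from where it was at the start of the episode above 0.02 m or angle between red_cap_jar's own z axis and vertical above 0.3 rad).
It fails at once if the brown bottle is shifted by more than 20 mm or tipped (distance of brown_bottle from where it was at the start of the episode above 0.02 m or angle between brown_bottle's own z axis and vertical above 0.3 rad).
It also fails if it takes over 72 s, if anything falls off the work surface, if the arm or the gripper's body presses on something with over 40 N, if the wrist force passes 120 N, or if a joint passes its speed limit or range.

## Working session

There is one attempt and no reset: what is moved stays moved. The work goes in short steps, Python scripts to look and compute and a tool call to move; the robot and the scene stay as the last step left them, time stands still between calls to the robot, and variables do not carry over. Pictures are saved under pics/ and viewed, at most 10 in all, crops included, and the job is handed in when it is done.

Besides the shell and the picture viewer there is one more tool, called after "Emit:" as a command line: name --pt "numbers of a row" for each row, then --argument value for the rest. carry_out: Moves the arm, as the interface text tells. Its arguments: {"type":"object","properties":{"series":{"type":"array","items":{"type":"array","items":{"type":"number"}}}},"required":["series"]}

```bash
ls; mkdir -p pics; cat > h.py <<'E'
import numpy as np, cv2
from cell import env
from scipy.spatial.transform import Rotation as R
def cam(n):
    s=env.state(); im,d=env.read_camera(n); c=env.get_calibration(n)
    K=np.array(c["intrinsics"])
    if n=="wrist":
        T=np.eye(4);T[:3,:3]=R.from_euler('xyz',s["tcp_rot"]).as_matrix();T[:3,3]=s["eef_pos"];T=T@np.array(c["T_tool_cam"])
    else: T=np.array(c["cam_to_world"])
    return im,d,K,T,c
def cloud(d,K,T):
    v,u=np.mgrid[:d.shape[0],:d.shape[1]]
    x=(u-K[0,2])/K[0,0]*d; y=(v-K[1,2])/K[1,1]*d
    P=np.stack([x,-y,-d],-1)@T[:3,:3].T+T[:3,3]
    P[d<=0]=np.nan
    return P
def save(n,im): cv2.imwrite(f"pics/{n}.png",im[:,:,::-1])
E
python3 - <<'E'
from h import *
im,d,K,T,c=cam("top"); print(c, env.state())
save("top",im); np.savez("top.npz",im=im,d=d,K=K,T=T)
im,d,K,T,c=cam("side"); print(c)
save("side",im); np.savez("side.npz",im=im,d=d,K=K,T=T)
print(env.get_calibration("wrist"))
E
```

```text
pics
{'intrinsics': array([[500.2666046 ,   0.        , 322.76472042],
       [  0.        , 500.2666046 , 193.28541098],
       [  0.        ,   0.        ,   1.        ]]), 'cam_to_world': array([[-1.10062338e-02,  9.92496865e-01, -1.21773710e-01,
         4.83357446e+02],
       [-9.99937555e-01, -1.11600926e-02, -5.81491825e-04,
        -8.24266416e+01],
       [-1.93613469e-03,  1.21759705e-01,  9.92557719e-01,
         1.06764858e+03],
       [ 0.00000000e+00,  0.00000000e+00,  0.00000000e+00,
         1.00000000e+00]])} {'t': 0.05, 'joints': array([-1.36860171e+00,  4.91536375e-01,  1.55949679e+00, -8.49231718e-06,
        1.09169962e+00, -1.05592533e-01]), 'qvel': array([ 6.09078879e-05, -9.43363576e-04, -5.61966992e-04,  8.34499846e-04,
       -3.20163617e-04, -1.49924495e-03]), 'tau': array([ 3.73457704e-03, -6.14226437e+01, -2.58918697e+01,  6.94313971e-02,
        4.69960738e-02, -6.54286123e-05]), 'eef_pos': array([ 189.35900082, -595.56918719,  404.15973086]), 'tcp_rot': array([-3.14045808e+00, -1.12675450e-04,  3.07791002e-01]), 'ft_force': array([ 0.13817671, -0.35386
[... 480 characters left out ...]
],
       [-4.28298218e-03,  7.61829130e-01,  6.47763871e-01,
         7.25751988e+02],
       [ 0.00000000e+00,  0.00000000e+00,  0.00000000e+00,
         1.00000000e+00]])}
{'intrinsics': array([[298.77771133,   0.        , 314.89646828],
       [  0.        , 298.77771133, 199.99549514],
       [  0.        ,   0.        ,   1.        ]]), 'T_tool_cam': array([[-8.69118034e-04,  9.67987140e-01,  2.50998291e-01,
         7.13261285e+01],
       [ 9.99999593e-01,  9.02284782e-04, -1.70614106e-05,
         4.09852937e-01],
       [-2.42987164e-04,  2.50998174e-01, -9.67987530e-01,
         2.09307595e+01],
       [ 0.00000000e+00,  0.00000000e+00,  0.00000000e+00,
         1.00000000e+00]])}
```

View pics/top.png

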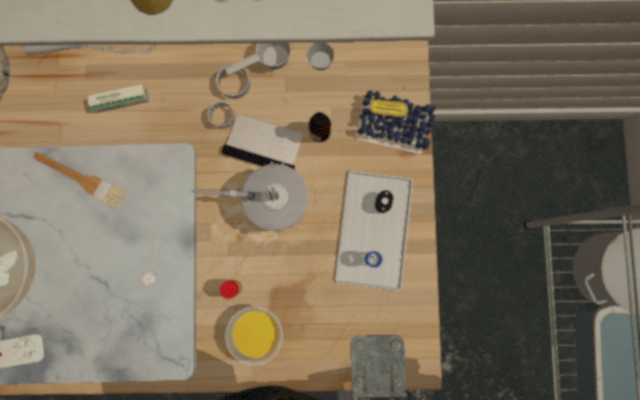

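View pics/side.png

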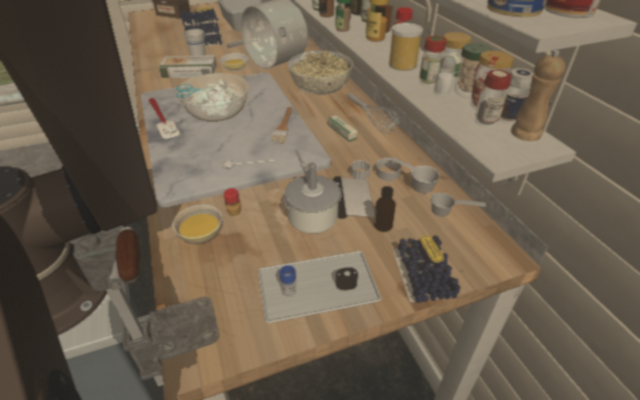

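The top view shows the pump at (275,197) with its nozzle to the left, the spring at (373,259), the knob at (385,201), the red jar at (229,289) and the bottle at (320,127). I'll get coarse positions next.

```bash
python3 - <<'E'
from h import *
z=np.load("top.npz");P=cloud(z["d"],z["K"],z["T"])
for n,(u,v),w,lo,hi in [("pump",(275,197),45,80,95),("stem",(275,197),25,140,180),("spring",(373,259),15,35,90),("knob",(385,201),18,25,60),("red",(229,289),14,40,80),("bottle",(320,127),20,90,130),("nozzle",(220,193),30,85,125),("tray",(375,230),35,-5,12)]:
    Q=P[v-w:v+w,u-w:u+w].reshape(-1,3); 
    m=(Q[:,2]>lo)&(Q[:,2]<hi);q=Q[m]
    if len(q): print(n,len(q),q.mean(0).round(1),q.min(0).round(1),q.max(0).round(1),np.median(q[:,2]).round(1))
s=env.state();print(s["eef_pos"],R.from_euler('xyz',s["tcp_rot"]).as_matrix().round(3))
E
```

```text
pump 3003 [596.5  12.9  88.7] [528.3 -50.7  80.4] [667.4  80.2  95. ] 88.6
stem 82 [597.   13.6 162.2] [588.1   4.7 140. ] [607.1  23.3 170.8] 165.8
spring 131 [ 473.5 -181.    64.5] [ 457.9 -196.2   42.4] [ 489.6 -164.8   72.8] 67.1
knob 325 [ 592.  -208.1   39. ] [ 569.3 -227.4   27.3] [ 615.4 -190.6   45.2] 39.3
red 299 [417.4 106.2  64. ] [398.8  89.6  41.1] [435.  125.7  69.9] 65.2
bottle 193 [745.1 -75.9 114.1] [732.9 -89.9  90.2] [760.3 -62.4 122.1] 117.3
nozzle 482 [600.9  92.3  99.9] [556.6  60.1  85. ] [640.2 175.  115.8] 105.9
tray 4450 [ 533.5 -189.9    2. ] [ 461.7 -266.2   -4.9] [ 610.3 -116.5   12. ] 1.8
[ 189.38713955 -595.58073361  404.18782614] [[ 0.953  0.303 -0.   ]
 [ 0.303 -0.953  0.001]
 [ 0.    -0.001 -1.   ]]
```

Emit:
carry_out --pt "0.055 -0.055 0 6 1" --pt "0.11 -0.11 0 12 1" --pt "0.15 -0.15 0 17.6 1" --pt "0.19 -0.19 0.02 17.6 1" --pt "0.23 -0.23 0.05 17.6 1" --pt "0.27 -0.27 0.09 17.6 1" --pt "0.31 -0.31 0.12 17.6 1" --pt "0.3286 -0.3306 0.144 17.6 1" --pt "0.3286 -0.3306 0.144 17.6 1" --pt "0.3286 -0.3306 0.144 17.6 1"

```text
t: 1.35
eef_pos: [402.6, -181.2, 260.7]
tcp_rot: [-3.142, 0.0, 0.002]
ft_force: [-0.6, 0.5, 0.3]
opening: 0.999
grip_force: 0.0
```

```bash
python3 - <<'E'
from h import *
s=env.state();print(s["eef_pos"],s["tcp_rot"])
im,d,K,T,c=cam("wrist"); np.savez("w1.npz",im=im,d=d,K=K,T=T)
print(T[:3,3]); 
P=cloud(d,K,T)
def proj(p):
    q=T[:3,:3].T@(np.array(p)-T[:3,3]); return K[0,2]+K[0,0]*q[0]/-q[2],K[1,2]-K[1,1]*q[1]/-q[2]
print(proj((473.5,-181,69)),proj((592,-208,39)))
Q=P.reshape(-1,3)
for n,c0,lo,hi in [("spring",(473.5,-181),60,75),("knob",(592,-208),30,46)]:
    m=(Q[:,2]>lo)&(Q[:,2]<hi)&(np.hypot(Q[:,0]-c0[0],Q[:,1]-c0[1])<40);q=Q[m];print(n,len(q),q.mean(0),q.min(0),q.max(0))
save("w1",cv2.resize(im,(800,500)))
E
```

```text
[ 402.56924188 -181.15643937  260.72864627] [-3.14155934e+00  2.93112629e-04  1.59126969e-03]
[ 473.96741167 -181.13991031  239.77594694]
(np.float64(314.5893519866082), np.float64(123.32308972068908)) (np.float64(363.71516165968956), np.float64(-98.7328809883945))
spring 1370 [ 474.92359082 -181.69809354   66.79004984] [ 457.99199816 -198.18817506   60.05224962] [ 490.72142093 -165.41476133   69.39744395]<stdin>:11: RuntimeWarning: Mean of empty slice.
  ret = um.true_divide(
Traceback (most recent call last):
ValueError: zero-size array to reduction operation minimum which has no identity
```

```bash
python3 - <<'E'
from h import *
z=np.load("w1.npz");im,d,K,T=[z[k] for k in("im","d","K","T")]
P=cloud(d,K,T)
c=im[83:163,270:360]; c=cv2.resize(c,None,fx=6,fy=6,interpolation=cv2.INTER_CUBIC)
c=np.clip(c.astype(float)*1.8,0,255).astype(np.uint8); save("w1",c)
np.set_printoptions(linewidth=200)
print(P[108:142:1,298:334:1,2].round(0).astype(int))
E
```

```text
[[68 61 55 ... 52 58 63]
 [63 55 49 ... 45 54 59]
 [58 52 39 ... 35 49 55]
 ...
 [68 66 67 ... 68 68 67]
 [68 67 69 ... 67 68 67]
 [68 67 67 ... 67 67 67]]<stdin>:7: RuntimeWarning: invalid value encountered in cast
```

View pics/w1.png

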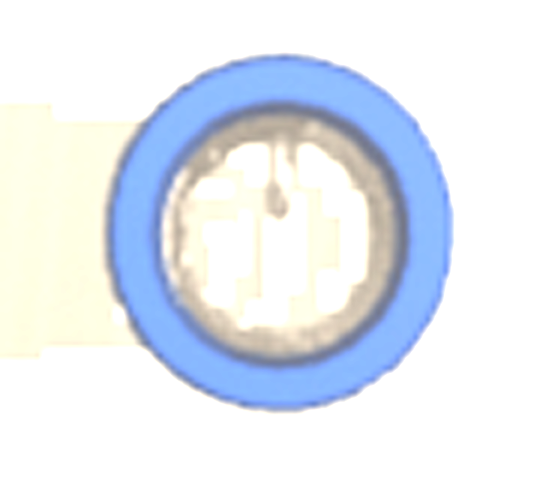

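Looking down inside the blue sleeve, the tail comes in from the image-top side and ends around crop (277,205), just short of the axis at about (284,232). I'll go lower for a sharper look.

Emit:
carry_out --pt "0.001 0.001 0.042 0 1" --pt "0.001 0.001 0.042 0 1" --pt "0.001 0.001 0.042 0 1" --pt "0.001 0.001 0.042 0 1"

```text
t: 1.9
eef_pos: [403.4, -182.4, 220.0]
tcp_rot: [3.14, -0.002, 0.0]
ft_force: [-0.6, 0.5, 0.2]
opening: 1.003
grip_force: 0.0
```

```bash
cat >> h.py <<'E'
def ray(u,v,zw,K,T):
    d=T[:3,:3]@np.array([(u-K[0,2])/K[0,0],-(v-K[1,2])/K[1,1],-1.]); return T[:3,3]+d*(zw-T[2,3])/d[2]
def proj(p,K,T):
    q=T[:3,:3].T@(np.array(p)-T[:3,3]); return np.array([K[0,2]+K[0,0]*q[0]/-q[2],K[1,2]-K[1,1]*q[1]/-q[2]])
E
python3 - <<'E'
from h import *
ims=[];ds=[]
for i in range(4):
    im,d,K,T,c=cam("wrist");ims.append(im);ds.append(d)
im=np.mean(ims,0).astype(np.uint8); np.savez("w2.npz",im=im,d=ds[0],K=K,T=T)
P=cloud(ds[0],K,T)
m=(im[...,2]>1.3*im[...,0].astype(float))&(P[...,2]>64)&(P[...,2]<74)
pts=np.argwhere(m)[:,::-1].astype(np.int32)
(h,r)=cv2.minEnclosingCircle(pts)
print("circle px",h,r,"->",ray(*h,69,K,T), P[m].mean(0),np.median(P[m][:,2]))
a=ray(*h,69,K,T)
print("axis at z18,z2 px",proj((a[0],a[1],18),K,T),proj((a[0],a[1],3),K,T))
u,v=map(int,h); c=im[v-40:v+40,u-40:u+40]; print("crop origin",u-40,v-40)
c=cv2.resize(c,None,fx=7,fy=7,interpolation=cv2.INTER_CUBIC); save("w2",c)
E
```

```text
circle px (313.0982971191406, 123.41442108154297) 38.632511138916016 -> [ 474.64599276 -181.56747427   69.        ] [ 474.58664985 -182.19731856   66.66379577] 66.72348722597567
axis at z18,z2 px [313.51146132 123.27884151] [313.59200347 123.25241165]
crop origin 273 83
```

View pics/w2.png

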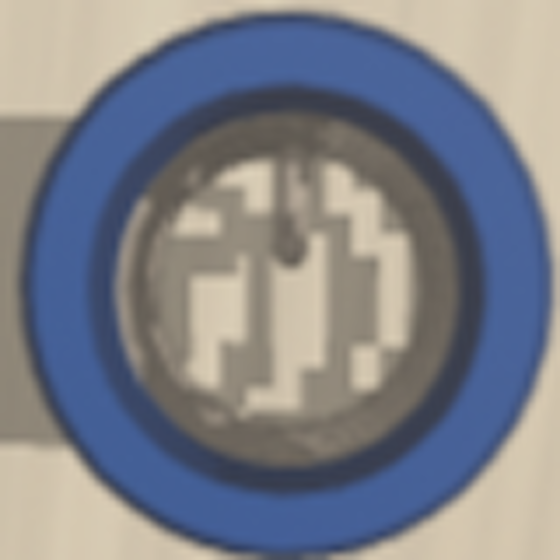

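Emit:
carry_out --pt "0 0 -0.06 0 1" --pt "0 0 -0.102 0 1" --pt "0.03 -0.045 -0.102 0 1" --pt "0.06 -0.09 -0.102 0 1" --pt "0.09 -0.145 -0.102 0 1" --pt "0.1226 -0.1955 -0.102 0 1" --pt "0.1226 -0.1955 -0.102 0 1" --pt "0.1226 -0.1955 -0.102 0 1" --pt "0.1226 -0.1955 -0.102 0 1"

```text
t: 3.22
eef_pos: [525.4, 12.6, 320.8]
tcp_rot: [3.141, 0.0, -0.001]
ft_force: [0.3, 1.0, -0.0]
opening: 1.002
grip_force: 0.0
```

```bash
python3 - <<'E'
from h import *
ims=[]
for i in range(3):
    im,d,K,T,c=cam("wrist");ims.append(im)
im=np.mean(ims,0).astype(np.uint8); np.savez("w3.npz",im=im,d=d,K=K,T=T)
P=cloud(d,K,T)
m=(P[...,2]>162)&(P[...,2]<175)&(np.hypot(P[...,0]-597,P[...,1]-13.5)<20)
print("stem",m.sum(),P[m].mean(0),P[m].min(0),P[m].max(0))
q=P[m][:,:2]; h=cv2.minEnclosingCircle(q.astype(np.float32));print(h)
m2=(P[...,2]>95)&(P[...,2]<104)&(np.hypot(P[...,0]-597,P[...,1]-13.5)<40); print("collar",m2.sum(),np.median(P[m2],axis=0),cv2.minEnclosingCircle(P[m2][:,:2].astype(np.float32)))
p=proj((P[m][:,0].mean(),P[m][:,1].mean(),168),K,T); print(p)
u,v=map(int,p); c=im[v-50:v+50,u-50:u+50]; print("crop",u-50,v-50)
c=cv2.resize(c,None,fx=5.6,fy=5.6,interpolation=cv2.INTER_CUBIC); save("w3",c)
E
```

```text
stem 1061 [599.33812332  14.08079592 165.97060691] [589.36190338   4.29375541 162.03228004] [608.87924201  24.06105438 169.28690996]
((599.3037719726562, 14.070463180541992), 10.034191131591797)
collar 2610 [599.77609232  14.06395004  97.00144383] ((599.467529296875, 13.81727409362793), 24.953346252441406)
[310.63362792 116.72180315]
crop 260 66
```

View pics/w3.png

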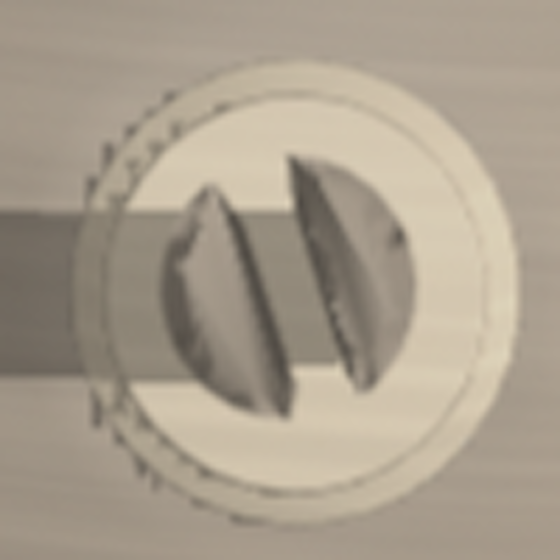

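The slot runs from upper left to lower right, edges (212,188)-(285,415) and (300,160)-(375,385). That puts the slot's yaw at about +18.5°. The spring's tail is at about -7°. Now I'll grasp the spring.

Emit:
carry_out --pt "-0.013 0.05 0 0 1" --pt "-0.026 0.1 0 0 1" --pt "-0.04 0.15 0 0 1" --pt "-0.051 0.195 0 0 1" --pt "-0.051 0.195 0 0 1" --pt "-0.051 0.195 0.03 0 1" --pt "-0.051 0.195 0.06 0 1" --pt "-0.051 0.195 0.08 0 1" --pt "-0.051 0.195 0.092 0 1" --pt "-0.051 0.195 0.092 0 1" --pt "-0.051 0.195 0.092 0 0.2" --pt "-0.051 0.195 0.092 0 0.2" --pt "-0.051 0.195 0.092 0 0.2" --pt "-0.051 0.195 0.092 0 0.2" --pt "-0.051 0.195 0.092 0 0.2" --pt "-0.051 0.195 0.092 0 0.2"

```text
t: 5.38
eef_pos: [475.0, -181.5, 228.7]
tcp_rot: [3.142, 0.0, 0.001]
ft_force: [0.1, -0.5, 0.1]
opening: 0.426
grip_force: 0.0
```

Emit:
carry_out --pt "0 0 0 0 0" --pt "0 0 0 0 0" --pt "0 0 0 0 0" --pt "0 0 0 0 0" --pt "0 0 -0.02 0 0" --pt "0 0 -0.06 0 0" --pt "0 0 -0.12 0 0" --pt "0 0 -0.16 0 0" --pt "0 0 -0.16 0 0" --pt "0 0 -0.16 0 0"

```text
t: 6.62
eef_pos: [474.7, -181.3, 388.0]
tcp_rot: [-3.141, 0.001, 0.001]
ft_force: [-0.5, -0.1, -0.7]
opening: 0.341
grip_force: 30.0
```

```bash
python3 - <<'E'
from h import *
s=env.state();print(s["eef_pos"],s["tcp_rot"],s["opening"])
im,d,K,T,c=cam("wrist"); np.savez("w4.npz",im=im,d=d,K=K,T=T)
P=cloud(d,K,T)
m=(im[...,2]>1.3*im[...,0].astype(float))&(np.hypot(P[...,0]-475,P[...,1]+182)<35)&(P[...,2]>170)
Q=P[m]; zt=np.percentile(Q[:,2],90); t=Q[Q[:,2]>zt-4]
print(m.sum(),zt,t.mean(0),t.min(0),t.max(0))
save("w4",im)
E
```

```text
[ 474.70322933 -181.33319543  388.03069261] [-3.14126200e+00  7.80764156e-04  6.10649063e-04] 0.34119948714809273
1406 226.9205895638622 [ 484.74466342 -181.02474129  226.94438932] [ 458.77722988 -197.23436777  222.96302435] [ 506.30072094 -165.33808175  288.44409151]
```

View pics/w4.png

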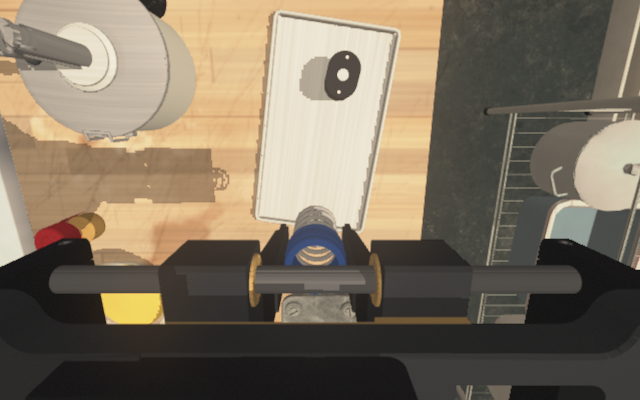

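The wrist picture shows the spring upright between the pads, with its blue sleeve at (315,248). The knob is at (343,75), with its dots along roughly image-vertical. I'll fit the sleeve centre, and the knob's pose from the same picture.

```bash
python3 - <<'E'
from h import *
from scipy.optimize import least_squares
z=np.load("w4.npz");im,d,K,T=[z[k] for k in("im","d","K","T")];P=cloud(d,K,T)
m=(im[...,2]>1.3*im[...,0].astype(float))&(np.hypot(P[...,0]-475,P[...,1]+182)<35)&(P[...,2]>223)&(P[...,2]<231)
q=P[m]; print(len(q),np.median(q[:,2]))
# outer edge: max radius per angle
c=np.array([475.,-181.5])
for _ in range(5):
    a=np.arctan2(q[:,1]-c[1],q[:,0]-c[0]);r=np.hypot(q[:,0]-c[0],q[:,1]-c[1]);b=np.floor(a/0.12).astype(int)
    e=np.array([q[b==k][np.argmax(r[b==k]),:2] for k in np.unique(b)])
    f=least_squares(lambda p:np.hypot(e[:,0]-p[0],e[:,1]-p[1])-16.5,c,loss='soft_l1');c=f.x
print("sleeve centre",c,np.abs(f.fun).mean(),len(e),np.degrees(np.sort(a)[[0,-1]]))
print("y extents",q[:,1].min(),q[:,1].max())
k=(P[...,2]>32)&(P[...,2]<45)&(np.hypot(P[...,0]-592,P[...,1]+208)<45)
Q=P[k];print("knob",k.sum(),np.median(Q,axis=0),"rect",cv2.minAreaRect(Q[:,:2].astype(np.float32)))
# dots
for i,g in enumerate([im.min(2)>150]):
    kk=(k&g).astype(np.uint8);n,l,st,cc=cv2.connectedComponentsWithStats(kk)
    for j in range(1,n): print(st[j,4],cc[j],ray(*cc[j],38,K,T))
u,v,_=cv2.split(im)[0:3]
E
```

```text
790 226.3160498072255
sleeve centre [ 474.50224523 -181.08579053] 0.2699505374571697 29 [-178.83824134  179.20653202]
y extents -197.23436776796416 -165.33808175453927
knob 1367 [ 593.97247327 -208.93475003   38.61809329] rect ((593.8942260742188, -209.13479614257812), (33.80524444580078, 46.58348846435547), 76.53466033935547)
2 [338.5  51. ] [ 615.59110845 -205.13464101   38.        ]
7 [344.  50.] [ 616.51014022 -210.65236837   38.        ]
1 [336.  52.] [ 614.66979409 -202.63257719   38.        ]
1 [352.  52.] [ 614.66519979 -218.76150483   38.        ]
2 [332.5  54.5] [ 612.35948373 -199.13802377   38.        ]
9 [346.88888889  56.66666667] [ 610.34498689 -213.72457818   38.        ]
1 [330.  58.] [ 609.10931803 -196.65350593   38.        ]
112 [342.57142857  74.33035714] [ 593.70173228 -209.74033127   38.        ]
10 [338.2  91.5] [ 577.07580999 -205.57855379   38.        ]
```

Emit:
carry_out --pt "0 0 -0.02 0 0" --pt "0.02 -0.03 -0.022 -4 0" --pt "0.045 -0.07 -0.022 -10 0" --pt "0.075 -0.115 -0.022 -17 0" --pt "0.1 -0.155 -0.022 -22 0" --pt "0.12 -0.185 -0.022 -25.5 0" --pt "0.1248 -0.1951 -0.022 -25.5 0" --pt "0.1248 -0.1951 -0.022 -25.5 0" --pt "0.1248 -0.1951 -0.022 -25.5 0" --pt "0.1248 -0.1951 -0.022 -25.5 0"

```text
t: 7.92
eef_pos: [599.3, 12.8, 410.8]
tcp_rot: [3.141, 0.0, 0.444]
ft_force: [-0.3, -0.2, -0.4]
opening: 0.339
grip_force: 30.0
```

```bash
python3 - <<'E'
from h import *
s=env.state();print(s["eef_pos"],np.degrees(s["tcp_rot"]),s["ft_force"],s["moment"])
im,d,K,T,c=cam("side"); u,v=proj((599,14,190),K,T).astype(int);save("s2",cv2.resize(im[v-70:v+90,u-80:u+80],None,fx=3.5,fy=3.5,interpolation=cv2.INTER_CUBIC))
E
```

```text
[599.34590619  12.77165096 410.77935425] [1.79991447e+02 4.70682917e-03 2.54489060e+01] [-0.33846807 -0.20822918 -0.35265279] [-0.0504698  -0.04385565 -0.02419143]
```

Emit:
carry_out --pt "0.0006 -0.0008 0 0 0" --pt "0.0006 -0.0008 0.006 0 0" --pt "0.0006 -0.0008 0.012 0 0" --pt "0.0006 -0.0008 0.015 0 0" --pt "0.0006 -0.0008 0.018 0 0" --pt "0.0006 -0.0008 0.021 0 0" --pt "0.0006 -0.0008 0.024 0 0" --pt "0.0006 -0.0008 0.024 0 0" --pt "0.0006 -0.0008 0.024 0 0"

```text
t: 9.1
eef_pos: [599.9, 14.7, 386.8]
tcp_rot: [3.141, -0.0, 0.446]
ft_force: [0.5, -0.0, -0.2]
opening: 0.34
grip_force: 30.0
```

Emit:
carry_out --pt "0 0.0004 0.004 0 0" --pt "0 0.0004 0.008 0 0" --pt "0 0.0004 0.012 0 0" --pt "0 0.0004 0.016 0 0" --pt "0 0.0004 0.02 0 0" --pt "0 0.0004 0.02 0 0" --pt "0 0.0004 0.02 0 0"

```text
t: 9.98
eef_pos: [600.1, 14.3, 366.8]
tcp_rot: [3.141, -0.0, 0.446]
ft_force: [0.9, -0.7, -0.0]
opening: 0.335
grip_force: 30.0
```

```bash
python3 - <<'E'
from h import *
print([env.state()[k].round(2) for k in("eef_pos","ft_force","moment")])
im,d,K,T,c=cam("side"); u,v=proj((599,14,160),K,T).astype(int);save("s2",cv2.resize(im[v-70:v+60,u-70:u+70],None,fx=4,fy=4,interpolation=cv2.INTER_CUBIC))
E
```

```text
[array([600.06,  14.34, 366.8 ]), array([ 0.92, -0.74, -0.01]), array([ 0.04,  0.03, -0.  ])]
```

View pics/s2.png

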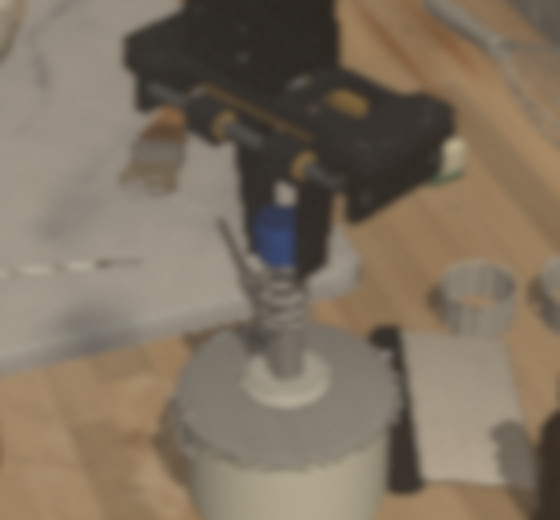

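The spring is on the stem (blue sleeve at about (278,235)), its coils uncompressed and no force on the wrist. I'll lower it the rest of the way.

Emit:
carry_out --pt "0 0 0.005 0 0" --pt "0 0 0.01 0 0" --pt "0 0 0.015 0 0" --pt "0 0 0.02 0 0" --pt "0 0 0.025 0 0" --pt "0 0 0.03 0 0" --pt "0 0 0.034 0 0" --pt "0 0 0.037 0 0" --pt "0 0 0.037 0 0"

```text
t: 11.15
eef_pos: [600.0, 14.3, 329.5]
tcp_rot: [-3.142, 0.0, 0.446]
ft_force: [-0.6, 0.3, -0.5]
opening: 0.34
grip_force: 30.0
```

Emit:
carry_out --pt "0 0 0.002 0 0" --pt "0 0 0.004 0 0" --pt "0 0 0.006 0 0" --pt "0 0 0.007 0 0" --pt "0 0 0.007 0 0"

```text
t: 11.78
eef_pos: [600.1, 14.3, 322.8]
tcp_rot: [3.141, -0.0, 0.446]
ft_force: [0.1, 0.1, 1.4]
opening: 0.342
grip_force: 30.0
```

Emit:
carry_out --pt "0 0 0 0 0.6" --pt "0 0 0 0 0.6" --pt "0 0 0 0 0.6" --pt "0 0 0 0 0.6" --pt "0 0 0 0 0.6" --pt "0 0 -0.02 0 0.7" --pt "0 0 -0.06 0 0.7" --pt "-0.03 0 -0.08 8 0.7" --pt "-0.071 0 -0.08 16 0.7" --pt "-0.071 0 -0.08 16 0.7" --pt "-0.071 0 -0.08 16 0.7"

```text
t: 13.15
eef_pos: [536.4, -16.2, 402.9]
tcp_rot: [3.141, -0.001, 0.168]
ft_force: [0.9, 0.1, 0.3]
opening: 0.701
grip_force: 0.0
```

```bash
python3 - <<'E'
from h import *
s=env.state();print(s["eef_pos"],np.degrees(s["tcp_rot"]),s["ft_force"])
im,d,K,T,c=cam("wrist"); np.savez("w5.npz",im=im,d=d,K=K,T=T);P=cloud(d,K,T)
h=np.hypot(P[...,0]-599.3,P[...,1]-14)
b=(im[...,2]>1.3*im[...,0].astype(float))&(h<35)
print("sleeve",b.sum(),np.percentile(P[b][:,2],[50,90,98]),cv2.minEnclosingCircle(P[b&(P[...,2]>155)][:,:2].astype(np.float32)))
m=(h<12)&(P[...,2]>160);print("stem",m.sum(),np.median(P[m],axis=0))
u,v=proj((599,14,168),K,T).astype(int);print(u-60,v-60)
save("w5",cv2.resize(im[max(v-60,0):v+60,u-60:u+60],None,fx=4.5,fy=4.5,interpolation=cv2.INTER_CUBIC))
E
```

```text
[536.40357206 -16.24752254 402.94251386] [ 1.79986936e+02 -4.61504496e-02  9.59748542e+00] [0.90345556 0.13284659 0.30661502]
sleeve 799 [163.22546112 164.28785272 164.77676166] ((599.749755859375, 13.067510604858398), 16.372060775756836)
stem 459 [598.91990973  16.10306047 165.61185071]
226 69
```

View pics/w5.png

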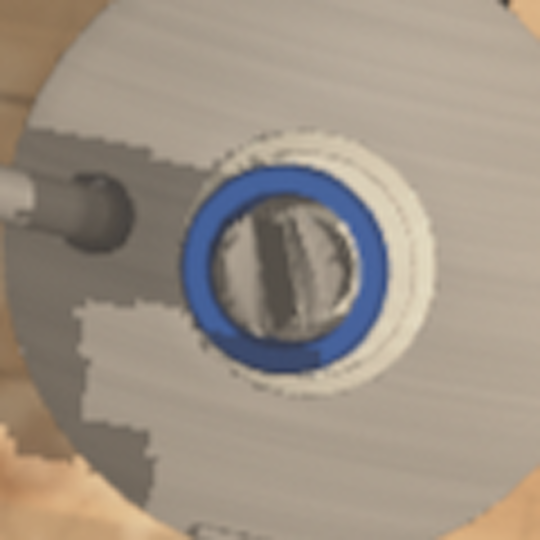

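The spring is home: sleeve top at about 165 mm, with its centre within 1 mm of the stem. The fork slot is visible at about (272,265). I'll refine the slot angle from the depth in both views.

```bash
python3 - <<'E'
from h import *
for n in("w3","w5"):
    z=np.load(n+".npz");P=cloud(z["d"],z["K"],z["T"])
    h=np.hypot(P[...,0]-599.3,P[...,1]-14)
    Q=P[(h<10.5)&(P[...,2]>164)&(P[...,2]<172)][:,:2]
    best=[]
    for a in np.radians(np.arange(0,40,.5)):
        nrm=np.array([-np.sin(a),np.cos(a)]);s=np.sort(Q@nrm)
        g=np.diff(s);s0=s.mean();mid=(abs(s[:-1]-s0)<5);i=np.argmax(g*mid);best.append((g[i],np.degrees(a),(s[i]+s[i+1])/2-s0))
    best.sort(reverse=True);print(n,len(Q),Q.mean(0),best[:5])
    # straight edges of slot
    q=Q-Q.mean(0)
E
```

```text
w3 996 [599.27584631  14.03210773] [(np.float64(5.971430782646593), np.float64(18.0), np.float64(0.07284114603865532)), (np.float64(5.954556928880891), np.float64(18.5), np.float64(0.1015198446611123)), (np.float64(5.857530265541726), np.float64(19.0), np.float64(0.10186001057522276)), (np.float64(5.84745665964175), np.float64(17.5), np.float64(0.07688908230153402)), (np.float64(5.713616176707177), np.float64(17.0), np.float64(0.0856416898959651))]
w5 368 [599.47996267  14.15275515] [(np.float64(5.91089835272237), np.float64(18.5), np.float64(0.13959913316000438)), (np.float64(5.900632972507395), np.float64(18.0), np.float64(0.12962613157472447)), (np.float64(5.889617843525514), np.float64(17.5), np.float64(0.11949306209731958)), (np.float64(5.876280637173977), np.float64(19.0), np.float64(0.1273450247463188)), (np.float64(5.839976204463767), np.float64(17.0), np.float64(0.0919161193446314))]
```

Emit:
carry_out --pt "0.006 0.05 0 6 0.7" --pt "0.012 0.1 0.02 12 0.7" --pt "0.018 0.15 0.06 18 0.7" --pt "0.0249 0.1998 0.11 23.2 0.7" --pt "0.0249 0.1998 0.15 23.2 0.7" --pt "0.0249 0.1998 0.18 23.2 0.7" --pt "0.0249 0.1998 0.2 23.2 0.7" --pt "0.0249 0.1998 0.206 23.2 0.7" --pt "0.0249 0.1998 0.206 23.2 0.7" --pt "0.0249 0.1998 0.206 23.2 0.7" --pt "0.0249 0.1998 0.206 23.2 0"

```text
t: 14.58
eef_pos: [593.8, -209.2, 197.7]
tcp_rot: [3.141, -0.002, -0.238]
ft_force: [-0.2, 0.2, 0.4]
opening: 0.642
grip_force: 0.0
```

Emit:
carry_out --pt "0 0 0 0 0" --pt "0 0 0 0 0" --pt "0 0 0 0 0" --pt "0 0 0 0 0" --pt "0 0 0 0 0" --pt "0 0 0 0 0" --pt "0 0 0 0 0" --pt "0 0 0 0 0" --pt "0 0 -0.02 0 0" --pt "0 0 -0.08 0 0" --pt "0 0 -0.14 0 0" --pt "0 0 -0.19 0 0" --pt "0 0 -0.19 0 0" --pt "0 0 -0.19 0 0"

```text
t: 16.32
eef_pos: [593.2, -209.0, 386.9]
tcp_rot: [3.142, 0.0, -0.239]
ft_force: [0.4, -0.8, -2.0]
opening: 0.357
grip_force: 30.0
```

```bash
python3 - <<'E'
from h import *
s=env.state();print(s["eef_pos"],np.degrees(s["tcp_rot"]),s["opening"],s["grip_force"])
im,d,K,T,c=cam("wrist"); np.savez("w6.npz",im=im,d=d,K=K,T=T)
Rt=R.from_euler('xyz',s["tcp_rot"]).as_matrix()
P=(cloud(d,K,T)-s["eef_pos"])@Rt
h=np.hypot(P[...,0],P[...,1]);k=(h<32)&(P[...,2]>145)&(P[...,2]<172)
print(k.sum(),np.median(P[k],axis=0),P[k].min(0),P[k].max(0))
w=(k&(im.min(2)>120)).astype(np.uint8);n,l,st,cc=cv2.connectedComponentsWithStats(w)
for j in range(1,n):
  if st[j,4]>3: print(st[j],cc[j].round(1),P[l==j].mean(0).round(2))
u,v=proj(s["eef_pos"]+Rt@[0,0,157],K,T).astype(int);print(u-60,v-60)
save("w6",cv2.resize(im[v-60:v+60,u-70:u+70],None,fx=4.5,fy=4.5,interpolation=cv2.INTER_CUBIC))
E
```

```text
[ 593.17470447 -209.00409236  386.87094259] [ 1.79997329e+02  9.94757050e-03 -1.36651552e+01] 0.35710596250340326 29.999477405253856
4226 [ 12.43217221  -0.60595367 158.23807475] [-22.76081349 -26.54420133 145.0842725 ] [ 24.41015402  26.14280151 171.99685767]
[260 235  11  15  16] [265.5 241.6] [ 12.92 -25.23 162.65]
[312 234   6   7  31] [314.6 237.3] [ 17.01  -0.3  158.02]
[306 259  19   6  89] [315. 262.] [ 3.9100e+00 -1.5000e-01  1.5778e+02]
[312 297   6   5  25] [314.8 298.8] [-16.97  -0.28 157.9 ]
255 209
```

View pics/w6.png

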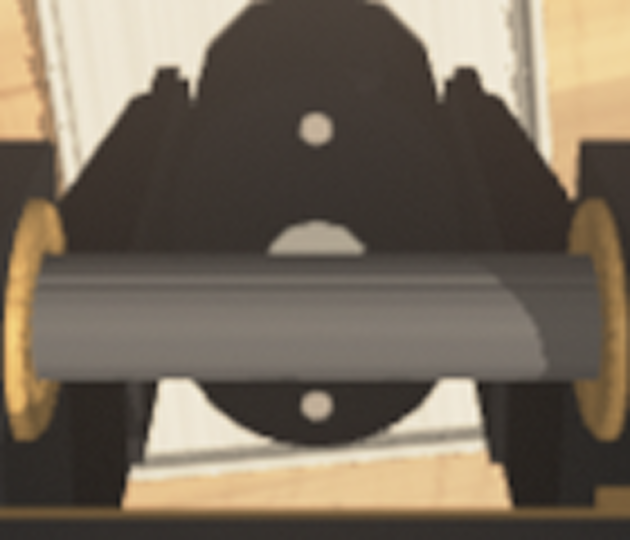

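The dots at (316,130) and (316,405) lie on the tool's x axis, so the knob is centred within 0.3 mm and aligned. Next I'll bring it over the stem.

Emit:
carry_out --pt "-0.01 -0.045 0 -6 0" --pt "-0.02 -0.09 0 -13 0" --pt "-0.03 -0.14 0 -20 0" --pt "-0.04 -0.187 0 -27 0" --pt "-0.0467 -0.2179 0 -31.9 0" --pt "-0.0467 -0.2179 0 -31.9 0" --pt "-0.0467 -0.2179 0 -31.9 0" --pt "-0.0467 -0.2179 0 -31.9 0"

```text
t: 17.38
eef_pos: [599.8, 12.5, 386.3]
tcp_rot: [-3.141, 0.001, 0.316]
ft_force: [-0.1, 0.2, 0.4]
opening: 0.355
grip_force: 30.0
```

Emit:
carry_out --pt "0 0 0 0 0" --pt "0 0 0 0 0" --pt "0 0 0 0 0"

```text
t: 17.75
eef_pos: [599.7, 13.4, 386.7]
tcp_rot: [3.141, -0.0, 0.318]
ft_force: [-0.0, 0.3, -0.5]
opening: 0.354
grip_force: 30.0
```

Emit:
carry_out --pt "-0.0002 -0.0004 0.006 0 0" --pt "-0.0002 -0.0004 0.012 0 0" --pt "-0.0002 -0.0004 0.018 0 0" --pt "-0.0002 -0.0004 0.022 0 0" --pt "-0.0002 -0.0004 0.025 0 0" --pt "-0.0002 -0.0004 0.028 0 0" --pt "-0.0002 -0.0004 0.03 0 0" --pt "-0.0002 -0.0004 0.03 0 0" --pt "-0.0002 -0.0004 0.03 0 0"

```text
t: 18.88
eef_pos: [599.4, 13.9, 356.9]
tcp_rot: [3.141, -0.0, 0.318]
ft_force: [-0.3, -0.3, -0.2]
opening: 0.352
grip_force: 30.0
```

Emit:
carry_out --pt "0 0 0.001 0 0" --pt "0 0 0.002 0 0" --pt "0 0 0.003 0 0" --pt "0 0 0.003 0 0"

```text
t: 19.38
eef_pos: [599.4, 13.9, 353.8]
tcp_rot: [3.141, -0.0, 0.318]
ft_force: [-0.5, 0.9, 2.0]
opening: 0.355
grip_force: 30.0
```

Emit:
carry_out --pt "0 0 0.001 0 0" --pt "0 0 0.002 0 0" --pt "0 0 0.002 0 0"

```text
t: 19.75
eef_pos: [599.4, 13.9, 351.8]
tcp_rot: [3.141, -0.0, 0.318]
ft_force: [-0.1, -0.4, 4.1]
opening: 0.358
grip_force: 30.0
```

Emit:
carry_out --pt "0 0 0.001 0 0" --pt "0 0 0.002 0 0" --pt "0 0 0.002 0 0"

```text
t: 20.12
eef_pos: [599.4, 13.9, 349.8]
tcp_rot: [3.141, -0.0, 0.318]
ft_force: [-0.6, 0.7, 5.2]
opening: 0.354
grip_force: 30.0
```

Emit:
carry_out --pt "0 0 0.002 0 0" --pt "0 0 0.004 0 0" --pt "0 0 0.006 0 0" --pt "0 0 0.008 0 0" --pt "0 0 0.008 0 0"

```text
t: 20.75
eef_pos: [599.4, 13.9, 342.3]
tcp_rot: [3.141, -0.001, 0.318]
ft_force: [-1.9, 1.1, 11.2]
opening: 0.358
grip_force: 30.0
```

Emit:
carry_out --pt "0 0 0.001 0 0" --pt "0 0 0.002 0 0" --pt "0 0 0.003 0 0" --pt "0 0 0.003 0 0"

```text
t: 21.25
eef_pos: [599.4, 13.9, 339.6]
tcp_rot: [3.141, -0.001, 0.318]
ft_force: [-0.9, 0.5, 12.9]
opening: 0.356
grip_force: 30.0
```

Emit:
carry_out --pt "0 0 0.001 0 0" --pt "0 0 0.001 0 0"

```text
t: 21.5
eef_pos: [599.4, 13.9, 338.7]
tcp_rot: [3.141, -0.001, 0.318]
ft_force: [-2.3, -0.2, 12.7]
opening: 0.359
grip_force: 30.0
```

Emit:
carry_out --pt "0 0 0.001 0 0" --pt "0 0 0.001 0 0"

```text
t: 21.75
eef_pos: [599.4, 13.9, 337.8]
tcp_rot: [3.141, -0.001, 0.318]
ft_force: [-2.9, 0.5, 13.6]
opening: 0.358
grip_force: 30.0
```

Emit:
carry_out --pt "0 0 0.001 0 0" --pt "0 0 0.001 0 0"

```text
t: 22.0
eef_pos: [599.4, 13.9, 336.8]
tcp_rot: [3.141, -0.001, 0.318]
ft_force: [-2.2, 1.0, 13.8]
opening: 0.357
grip_force: 30.0
```

Emit:
carry_out --pt "0 0 0.001 0 0" --pt "0 0 0.001 0 0"

```text
t: 22.25
eef_pos: [599.4, 13.9, 336.5]
tcp_rot: [3.141, -0.002, 0.318]
ft_force: [-3.1, 1.1, 20.1]
opening: 0.355
grip_force: 30.0
```

Emit:
carry_out --pt "0 0 -0.0017 0 0" --pt "0 0 -0.0017 5 0" --pt "0 0 -0.0017 10 0" --pt "0 0 -0.0017 15 0" --pt "0 0 -0.0017 15 0"

```text
t: 22.88
eef_pos: [599.8, 13.8, 337.8]
tcp_rot: [3.141, -0.003, 0.055]
ft_force: [-0.3, -0.2, 15.0]
opening: 0.356
grip_force: 30.0
```

```bash
python3 -c "
from h import *
s=env.state();print(s['eef_pos'],np.degrees(s['tcp_rot']),s['ft_force'],s['moment'])"
```

```text
[599.78399821  13.80204048 337.76482098] [179.96205325  -0.18793426   3.16624531] [-0.25380367 -0.1662641  15.00475408] [0.03609922 0.00747744 0.10232428]
```

Emit:
carry_out --pt "0 0 0 5 0" --pt "0 0 0 10 0" --pt "0 0 0 15 0" --pt "0 0 0 20 0" --pt "0 0 0 25 0" --pt "0 0 0 25 0"

```text
t: 23.62
eef_pos: [599.8, 13.8, 337.8]
tcp_rot: [-3.141, -0.003, -0.381]
ft_force: [0.5, 0.1, 14.2]
opening: 0.355
grip_force: 30.0
```

```bash
python3 -c "
from h import *
s=env.state();print(s['eef_pos'],np.degrees(s['tcp_rot']),s['ft_force'],s['moment'])"
```

```text
[599.83234946  13.80114489 337.78237882] [-179.95422706   -0.19541378  -21.83096008] [ 0.48747194  0.05997741 14.24295286] [0.01282703 0.04069264 0.00778131]
```

Emit:
carry_out --pt "0 0 0 4 0" --pt "0 0 0 8 0" --pt "0 0 0 12 0" --pt "0 0 0 16 0" --pt "0 0 0 16 0"

```text
t: 24.25
eef_pos: [599.5, 13.5, 337.7]
tcp_rot: [-3.141, -0.002, -0.66]
ft_force: [-2.3, -3.5, 16.5]
opening: 0.355
grip_force: 30.0
```

```bash
python3 -c "
from h import *
s=env.state();print(s['eef_pos'],np.degrees(s['tcp_rot']),s['ft_force'],s['moment'])"
```

```text
[599.51678799  13.47928947 337.71578067] [-1.79977862e+02 -1.36607394e-01 -3.78075517e+01] [-2.27237075 -3.51557501 16.52447462] [-0.52784079  0.49993039  0.12838711]
```

Emit:
carry_out --pt "0 0 -0.001 0 0" --pt "0 0 -0.002 0 0" --pt "0 0 -0.003 0 0" --pt "0 0 -0.004 0 0" --pt "0 0 -0.005 0 0" --pt "0 0 -0.006 0 0" --pt "0 0 -0.006 0 0"

```text
t: 25.12
eef_pos: [599.5, 13.5, 343.1]
tcp_rot: [-3.142, -0.002, -0.659]
ft_force: [-1.3, -3.4, 9.9]
opening: 0.357
grip_force: 30.0
```

Emit:
carry_out --pt "0 0 -0.002 0 0" --pt "0 0 -0.004 0 0" --pt "0 0 -0.005 0 0" --pt "0 0 -0.005 0 0"

```text
t: 25.62
eef_pos: [599.5, 13.5, 347.7]
tcp_rot: [3.141, -0.001, -0.659]
ft_force: [-0.7, -2.4, 7.1]
opening: 0.355
grip_force: 30.0
```

Emit:
carry_out --pt "0 0 -0.001 0 0" --pt "0 0 -0.002 0 0" --pt "0 0 -0.0025 0 0" --pt "0 0 -0.0025 0 0"

```text
t: 26.12
eef_pos: [599.4, 13.7, 349.9]
tcp_rot: [3.141, -0.0, -0.659]
ft_force: [-1.6, -5.1, 4.4]
opening: 0.361
grip_force: 30.0
```

Emit:
carry_out --pt "0 0 -0.001 0 0" --pt "0 0 -0.001 0 0"

```text
t: 26.38
eef_pos: [599.4, 13.8, 350.3]
tcp_rot: [3.141, 0.0, -0.659]
ft_force: [-0.3, -5.0, -0.5]
opening: 0.359
grip_force: 30.0
```

The force fell sharply at the top of the travel, so the knob has caught. I'll release it and check.

Emit:
carry_out --pt "0 0 0 0 0.6" --pt "0 0 0 0 0.6" --pt "0 0 0 0 0.6" --pt "0 0 0 0 0.6" --pt "0 0 0 0 0.6" --pt "0 0 -0.02 0 0.7" --pt "0 0 -0.06 0 0.7" --pt "-0.03 0 -0.09 0 0.7" --pt "-0.071 0 -0.09 0 0.7" --pt "-0.071 0 -0.09 0 0.7" --pt "-0.071 0 -0.09 0 0.7"

```text
t: 27.75
eef_pos: [543.6, 57.3, 441.0]
tcp_rot: [-3.141, -0.001, -0.659]
ft_force: [0.3, -1.0, 0.4]
opening: 0.703
grip_force: 0.0
```

```bash
python3 - <<'E'
from h import *
s=env.state();print(s["eef_pos"],np.degrees(s["tcp_rot"]))
im,d,K,T,c=cam("wrist");P=cloud(d,K,T)
h=np.hypot(P[...,0]-599.3,P[...,1]-14);k=(h<28)&(P[...,2]>180)
print("knob top",k.sum(),np.percentile(P[k][:,2],[5,50,95]),cv2.minAreaRect(P[k][:,:2].astype(np.float32)))
q=P[k];q=q[abs(q[:,2]-np.median(q[:,2]))<4];A=np.c_[q[:,:2]-q[:,:2].mean(0),np.ones(len(q))];print("plane",np.linalg.lstsq(A,q[:,2],rcond=None)[0])
im,d,K,T,c=cam("side"); u,v=proj((599,14,140),K,T).astype(int);save("s3",cv2.resize(im[v-60:v+60,u-70:u+70],None,fx=4,fy=4,interpolation=cv2.INTER_CUBIC))
E
```

```text
[543.59810819  57.27687966 441.02658931] [-1.79990536e+02 -3.19517158e-02 -3.77487184e+01]
knob top 2491 [190.69208011 192.10230087 193.33704396] ((599.9866333007812, 13.853145599365234), (33.99555206298828, 46.29593276977539), 52.75126647949219)
plane [1.07738001e-02 1.36880308e-04 1.92069475e+02]
```

View pics/s3.png

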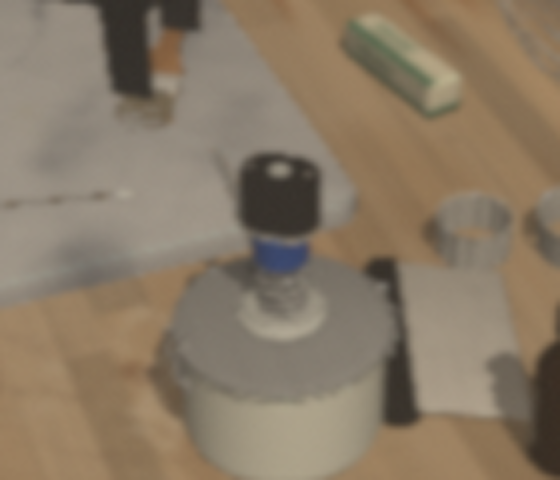

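The knob sits level on the stem above the blue sleeve. Its top reads 192 mm, or about 193 mm after the depth bias, as expected for the locked position. I'm handing the job in.

```bash
python3 -c "
from cell import env
print(env.job_done())"
```

```text
the job is handed in; nothing more can be done
None
```

The spring is down on the collar and released, and the knob is locked in its catch with the spring holding the plunger up. I handed the job in at about 28 s of the 72 s allowed; the hand-in returned no verdict.

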